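# Slide the last corner block home in a seat frame

## Robot

A 6-joint arm with a two-finger parallel gripper is mounted at the origin on the work surface. World frame = base frame: x ahead of the robot, y to its left, z up, the work surface at z = 0. Lengths are in m, angles in rad, forces in N, time in s.
With the tool pointing down it reaches from about 0.325 to 0.85 m from the base axis. Payload 15.5 kg.
Tool frame: the origin (TCP) lies midway between the tips of the shut fingers; the grasp point (between the pads) lies 19 mm behind it (r.pinch_z is the distance from the TCP to the grasp point, in m); y points along the fingers, x is the direction in which the jaws open and shut, and the axes are right-handed (so a half turn about y gives the same grasp; the last joint's range is limited). The gripper opens to 91 mm and grips with 3 to 60 N. Pads are 32 mm wide; open, the fingers measure 118 mm over their backs; the gripper's body (76 mm by 178 mm) begins 60 mm behind the grasp point.
Start: joints at [-1.347, 0.494, 1.345, -0, 1.302, -0.096], TCP at [0.196, -0.593, 0.214] pointing down, gripper open.
Joint ranges: [-2.91, 2.91], [-0.82, 2.16], [0.22, 2.67], [-1.22, 4.37], [0.12, 2.79], [-3.08, 3.08]. Speed limits (rad/s): [1.89, 1.89, 2.57, 3.01, 3.01, 3.01].

## Interface

Orientations are given as a unit quaternion [w, x, y, z].
In Python, from bench import r gives the robot as it stands. The module is installed in compiled form; this text tells all that it offers.
- The arm moves only by the shell command python3 -m crank 'ROWS' [OPENING]. ROWS is JSON, a list of rows, each a list of 4 numbers: the shift along the tool's x, y, z in cm, then the turn about the tool's y in rad. A call has exactly 10 rows; each row shifts and turns the commanded pose from where the row before left it, along the tool's axes as they then stand; what a row does not reach is not made up. A row lasts 1/10 s, in which the tool goes at most 50 mm and 8.59 degrees, less where a joint would pass 70% of its speed; a pose out of reach is approached as far as the arm can. A call is refused whole if a number of a shift passes 5 or a number of a turn 0.15, either way. A call with a gripper value outside its range is refused whole. OPENING is the finger opening in cm, from 0 to 9.12, set as the call begins (- or left out, the last holds). The fingers move at their own pace and stop on an object; the grip force is fixed at half the most. Time passes only in rows, so rows that do not move let the fingers close, or fill a call up. It gives the time, the measured TCP pose, the force and the opening at its end, in the units of the state.
- r.observe(): the state, without advancing time (a new reading comes with each control period).
- r.read_camera(name): name is "side" or "top"; returns a dict with "color" (420x560x3 uint8, red, green, blue), "z_map" (420x560 float32, m along the optical axis (not along the pixel's ray), 0 where there is no reading), "fx", "fy", "cx", "cy" (pixels), "k1" (the pictures are not rectified: a ray, as slopes to the right and down, at radius r is drawn at 1 + k1 r^2 times it, then the intrinsics apply), "R" (3x3) and "t" (3): a world point X has camera coordinates R X + t. Camera axes: x right, y down, z forward; pixel columns grow to the right and rows downward; lengths in m; the calibration is good to about 2 mm. A picture is of the moment at which its call begins.
- r.close_job(): hands the job in, once; it reports no verdict.
Trained networks look in the newest picture that a camera, given by its name, has taken for a name from the list of things; names that differ only in an ending like _2 or _b are one class to them, and where a whole thing is asked for, a point or a joint stands for the part that bears it (a point fixed in the world has none). Each returns a list of dicts, best first, with "p" (0 to 1); they miss things now and then, are a little off and sometimes report something else, mostly with a low value. They report only what shows in the picture. A call takes as long as a camera call. They do not tell look-alikes from the thing itself.
- r.silhouettes(camera, label): "mask" (420x560 bool, what is visible of it) and "bbox" ([centre column, centre row, width, height] in pixels, round what is visible of it).
- r.spot_point(camera, label): "xy" ([column, row] in pixels: a listed point, or the origin of a listed thing).
The state is a dict: "time_s": time; "qpos": joint angles; "dq": joint speeds; "tau": joint torques, N m; "ee_pos": TCP position; "tcp_rot": TCP orientation; "ft_force": force on the tool from outside, world axes, zero at the start; "moment": the same for the moment, N m; "gripper_width": finger opening in m.
Only numpy, scipy, OpenCV 4.12 (cv2) and the standard library are available. Lean on these libraries where they do the work, as an engineer would, in place of code of your own. Each camera call takes 0.05 s, during which the arm holds its last target. There are 200 camera calls.

## Task

A wooden seat frame is held down on the bench with glued corner blocks in three of its inside corners; the fourth block lies loose inside it. With the fingertips, push the loose block across until its side is flush against the long rail farther from the robot, then, keeping it against that rail, slide it along into the empty corner until it is fully home, flush with both rails. Never lift or tip the block, leave the other things where they are, and finish with the hand clear.

Things in the scene. Friction and masses are not known exactly. Their poses are not given: they have to be found in the camera images.
- seat_frame: dark wooden seat frame, fixed flat on the bench: rails 30 mm wide, 30 mm high around a rectangular opening. Origin: inside edge of the EMPTY corner, at bench level. z up; the opening runs 340 mm along -y and 220 mm along -x from the origin. Other three inside corners: glued blocks like the loose one, 64 mm along each rail. The short rail of the empty corner has its inner face in the plane y = 0.
- far_rail (a point): middle of the top inner edge of the long rail farther from the robot, 30 mm above the bench; axes as seat_frame. The rail's inner face is seat_frame's plane x = 0, and the rail lies on its +x side.
- holdfast_a (a point): iron holdfast pressing on the short rail of the empty corner, 170 mm from that corner; up to 60 mm high, its post 50 mm farther outside
- holdfast_b (a point): iron holdfast pressing on the opposite short rail; up to 60 mm high, its post 50 mm farther outside
- block: loose wooden corner block: right-angled triangular prism, 26 mm high, 40 to 85 g, flat on the bench. Origin: at bench level where its two square sides would meet (clipped by 8 mm). z up; the square sides run 64 mm along -x and along -y. Home: origin and axes coincide with seat_frame's. Start: turned up to 0.35 rad from that, 32-60 mm off the long rail, 135-180 mm from the short one, the way clear.
- block_face (a point): middle of the block's slanting face, 13 mm up, at (-39,-39) mm from the block's origin; axes as block. The face is 71 mm long, upright, from (-64,-14) to (-14,-64) mm, outward normal (-1,-1).
- offcut: bystander: pale wood offcut, 22 x 70 x 15 mm, lying inside the frame near its -x rail; origin under its centre
- collar: bystander: brass collar, 32 mm across, 12 mm high, lying inside the frame; origin under its centre
- screwdriver: bystander: screwdriver, 200 mm long, lying outside the frame along its +x rail
- glue: bystander: white glue bottle, 170 mm high, 60 mm across, standing on the bench to the right; origin under its centre
- mallet: bystander: hammer, 280 mm long, lying on the bench to the right
- pot: bystander: steel pot, 80 mm high, 80 mm across, standing on the bench to the left; origin under its centre
- brush: bystander: brush, 220 mm long, lying on the bench to the left
Things that resemble listed ones, but are neither listed nor needed, are in the scene too. Of the things that look like the block, take the one that is farthest to the robot's right at the start.

How it is judged:
By the outcome, as a careful person would: the job done as asked, in the order asked, and still so for the second after the job is handed in, with the robot touching nothing.
It also fails if it takes over 61 s, if anything falls off the work surface, if the arm or the gripper's body presses on something with over 40 N, if the wrist force passes 120 N, or if a joint passes its speed limit or range.

## Working session

There is one attempt and no reset: what is moved stays moved. The work goes in short steps, Python scripts to look and compute and a shell command to move; the robot and the scene stay as the last step left them, time stands still between calls to the robot, and variables do not carry over. Pictures are saved under pics/ and viewed, about 8 in all and at most 12, crops included, and the job is handed in when it is done.

```bash
mkdir -p pics
cat > h.py <<'E'
import numpy as np, cv2
from bench import r
def ray(c,u,v):
    x=np.array([(u-c["cx"])/c["fx"],(v-c["cy"])/c["fy"]]); s=x.copy()
    for _ in range(20): s=x/(1+c["k1"]*(s@s))
    return np.array([s[0],s[1],1])
def at_z(c,u,v,z):
    R,t=np.array(c["R"]),np.array(c["t"]); o=-R.T@t; d=R.T@ray(c,u,v)
    return o+d*(z-o[2])/d[2]
def proj(c,X):
    p=np.array(c["R"])@X+np.array(c["t"]); s=p[:2]/p[2]; s=s*(1+c["k1"]*(s@s))
    return np.array([s[0]*c["fx"]+c["cx"],s[1]*c["fy"]+c["cy"]])
def shot(n,f,crop=None,k=1):
    c=r.read_camera(n); im=cv2.cvtColor(c["color"],cv2.COLOR_RGB2BGR)
    if crop: a,b,w,h=crop; im=im[b:b+h,a:a+w]
    if k!=1: im=cv2.resize(im,None,fx=k,fy=k,interpolation=cv2.INTER_CUBIC)
    cv2.imwrite("pics/"+f,im); return c
E
python3 - <<'E'
from h import *
np.set_printoptions(precision=4,suppress=True)
s=r.observe(); print({k:np.round(s[k],3) for k in("time_s","ee_pos","tcp_rot","ft_force","gripper_width")})
c=shot("top","top1.png",k=1.4)
print(np.array(c["R"]),c["t"],c["fx"],c["k1"])
for l,z in(("seat_frame",0),("far_rail",.03),("block",0),("block_face",.013),("holdfast_a",.03),("collar",0),("offcut",0)):
    for d in r.spot_point("top",l): print(l,round(d["p"],2),np.round(d["xy"],1),at_z(c,*d["xy"],z))
shot("side","side1.png",k=1.4)
E
```

```text
{'time_s': np.float64(0.0), 'ee_pos': array([ 0.196, -0.593,  0.213]), 'tcp_rot': array([ 0.574, -0.573,  0.414, -0.414]), 'ft_force': array([-0.482,  0.075,  0.142]), 'gripper_width': np.float64(0.091)}
[[ 0.0087 -1.     -0.0005]
 [-0.9896 -0.0086 -0.1436]
 [ 0.1436  0.0017 -0.9896]] [-0.046   0.5841  1.1287] 418.3019678617038 0.02264594126309486
seat_frame 0.63 [204.5 201.2] [0.6369 0.1789 0.    ]
far_rail 0.79 [264.9 192.7] [0.6576 0.002  0.03  ]
far_rail 0.22 [201.9 199.6] [0.636  0.1809 0.03  ]
block 0.9 [264.9 207. ] [0.6213 0.0026 0.    ]
block 0.75 [175.  230.3] [0.5509 0.2609 0.    ]
block 0.67 [229.1 244.1] [0.5123 0.1039 0.    ]
block 0.65 [213.1 135.2] [0.8371 0.16   0.    ]
block 0.57 [193.6 323.9] [0.2886 0.1969 0.    ]
block 0.49 [202.2 256.9] [0.4751 0.1798 0.    ]
block_face 0.84 [156.  223.1] [0.5697 0.3127 0.013 ]
block_face 0.66 [195.9 146.8] [0.7967 0.2072 0.013 ]
block_face 0.6 [174.5 332.6] [0.2664 0.2459 0.013 ]
block_face 0.57 [279.5 214.9] [ 0.5965 -0.0402  0.013 ]
holdfast_a 0.91 [332.5 225.2] [ 0.5658 -0.1899  0.03  ]
holdfast_a 0.81 [199.2 256.4] [0.4749 0.1827 0.03  ]
collar 0.56 [104.3 244.8] [0.5075 0.4607 0.    ]
collar 0.43 [229.2 245.3] [0.5089 0.1036 0.    ]
offcut 0.77 [267.9 256.5] [ 0.4778 -0.008   0.    ]
```

View pics/top1.png

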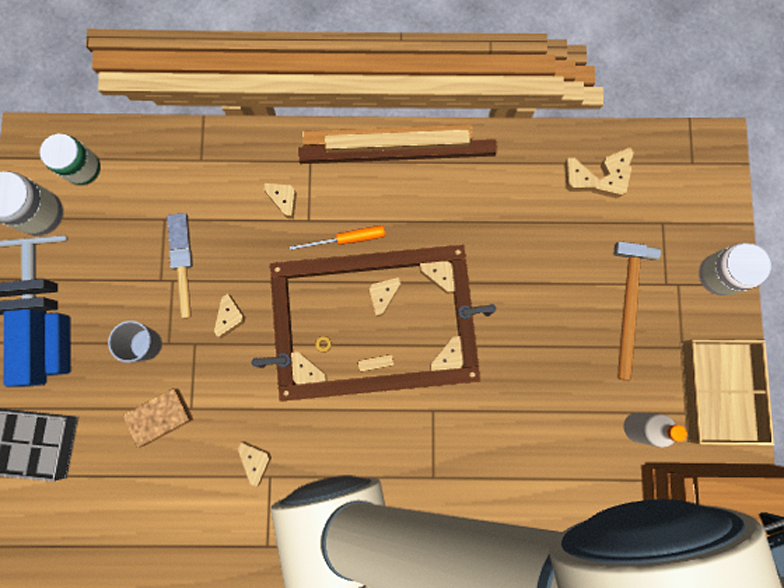

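View pics/side1.png

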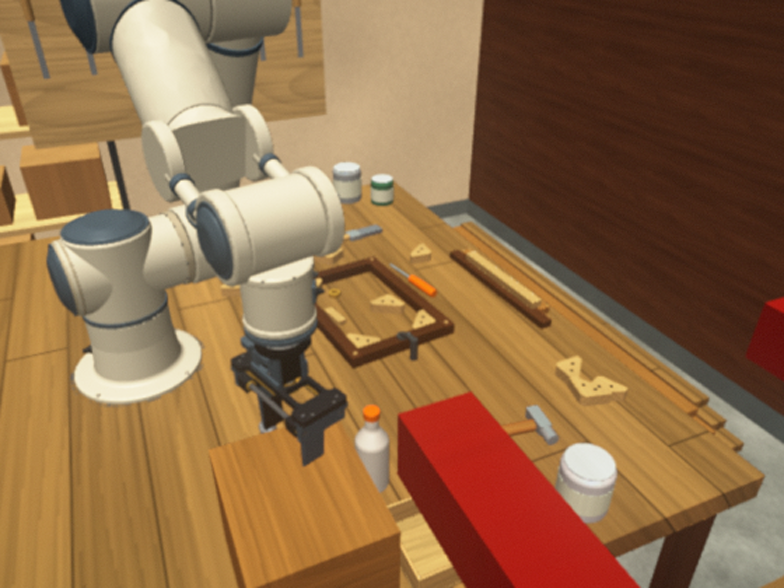

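Top view: the loose block inside the frame is at about (384,294) in the 1.4x picture, i.e. (274,210) raw. The empty corner is the upper-left one, at about (205,198) raw. Look-alikes are the three glued blocks in the frame, loose ones outside at raw (200,142), (163,225) and (181,331), and a bow-tie scrap at (430,123). I'll check with a close crop.

```bash
cat > fit.py <<'E'
from h import *
from scipy.optimize import least_squares, minimize
BL=np.array([[-8,0],[-64,0],[-64,-14],[-14,-64],[0,-64],[0,-8]])/1000.
def tf(p,P): c,s=np.cos(p[2]),np.sin(p[2]); return P@np.array([[c,s],[-s,c]])+p[:2]
def poly(c,p,P,z): return np.array([proj(c,np.array([*q,z])) for q in tf(p,P)])
def fitmask(c,mask,p0):
    m=cv2.resize(mask.astype(np.uint8)*255,None,fx=8,fy=8,interpolation=cv2.INTER_LINEAR)>127
    def cost(p):
        a=np.vstack([poly(c,p,BL,0),poly(c,p,BL,.026)]).astype(np.float32)
        h=cv2.convexHull(((a+.5)*8).astype(np.float32)); im=np.zeros(m.shape,np.uint8)
        cv2.fillPoly(im,[np.round(h*16).astype(np.int32)],1,shift=4); im=im>0
        return 1-(im&m).sum()/(im|m).sum()
    best=None
    for dth in(-.2,0,.2):
        s=np.array([p0+[0,0,dth],p0+[.01,0,dth],p0+[0,.01,dth],p0+[0,0,dth+.2]])
        q=minimize(cost,p0,method="Nelder-Mead",options=dict(initial_simplex=s,xatol=1e-4,fatol=1e-5))
        if best is None or q.fun<best.fun: best=q
    return best.x,best.fun
E
python3 - <<'E'
from fit import *
c=shot("top","crop1.png",(185,165,160,125),5)
np.savez("c1.npz",**c)
for d in r.silhouettes("top","block"):
    b=d["bbox"]; print(round(d["p"],2),np.round(b,1))
    if abs(b[0]-274)<8 and abs(b[1]-210)<8:
        np.save("m.npy",d["mask"]); p,f=fitmask(c,d["mask"],np.array([.62,0,.2])); print("block",p,f,d["mask"].sum())
g=c["color"].astype(int).sum(2)
print("dark rows at cols 215..325")
for u in range(215,330,10): print(u,g[178:208,u])
E
```

```text
0.85 [276.3 214.4  23.4  27.1]
block [0.62708138 0.00957205 0.25550254] 0.05712637045585689 366
0.76 [180.8 331.3  26.3  32.4]
0.68 [165.5 227.3  23.2  31.3]
0.63 [198.7 142.3  22.   23.7]
dark rows at cols 215..325
215 [372 357 363 369 364 342 357 284 215 213 212 198 210 207 216 225 216 233
  92  89 397 403 336 226 358 394 410 408 347 343]
225 [365 371 375 366 369 340 365 215 207 209 211 207 201 204 213 212 216 113
  89 384 409 405 337 221 352 394 410 416 359 338]
235 [371 362 368 370 364 361 206 183 197 202 204 203 203 202 227 216  93  86
 377 403 408 392 351 207 331 395 398 415 369 345]
245 [365 357 375 366 379 220 189 189 189 198 206 203 214 211 206  97  91 290
 386 391 400 399 374 222 311 394 406 374 364 359]
255 [372 348 375 380 223 203 199 197 199 205 197 214 205 203 106 100 294 373
 371 391 409 399 374 234 306 385 404 381 364 360]
265 [362 354 393 215 183 185 195 197 199 198 198 203 199 112  90 295 376 367
 377 404 400 409 371 251 289 524 544 564 606 599]
275 [371 393 275 197 196 191 194 197 217 208 217 221 107 100 305 394 381 369
 363 396 409 398 484 585 569 579 609 591 432 515]
285 [393 257 194 213 194 198 203 206 217 216 210 117 108 273 392 380 370 371
 381 384 423 443 469 481 563 494 322 310 356 382]
295 [245 205 201 199 202 192 217 209 202 209 105 100 281 390 392 374 370 369
 381 393 407 417 408 282 261 341 357 382 385 398]
305 [194 198 207 212 216 212 219 206 201 311 547 558 560 551 550 542 555 564
 453 226 249 377 406 274 253 336 360 385 383 403]
315 [209 209 212 227 216 201 205 206 333 608 594 593 586 587 591 586 589 565
 560 580 576 580 578 575 580 597 492 248 238 369]
325 [204 426 358 282 212 206 228 149 202 201 189 203 198 203 188 189 181 183
 173 174 177 156 179 169 156 191 178 224 211 204]
```

View pics/crop1.png

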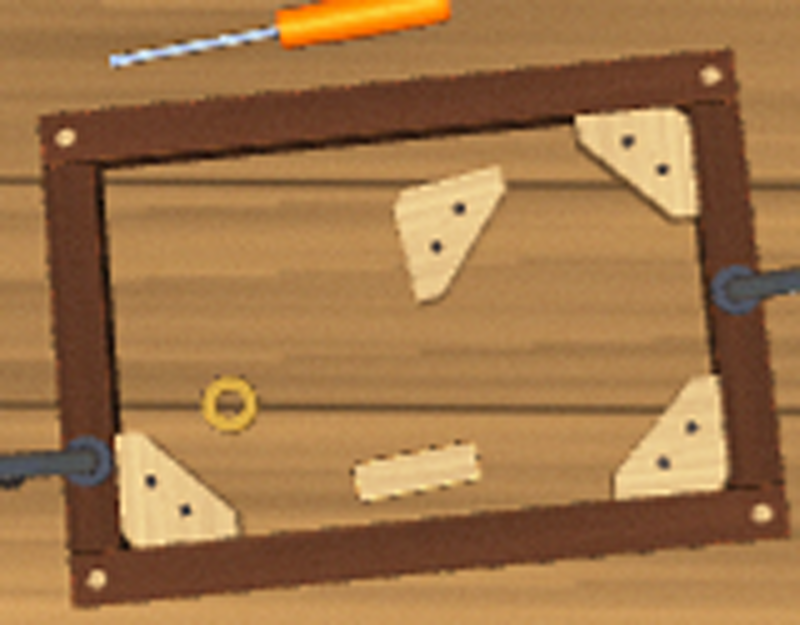

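The crop confirms that the loose block (crop (450,235), raw (275,212)) is inside the frame. The upper-left corner is empty, at crop (103,168), raw (205.6,198.6), and the way is clear. Next I'll make precise fits.

```bash
cat >> fit.py <<'E'
def blockpose(c,p0):
    hsv=c["color"].astype(int); g=hsv.sum(2); bl=hsv[...,2]
    m=(g>455).astype(np.uint8)
    n,L=cv2.connectedComponents(m,connectivity=4)
    q=proj(c,np.array([*tf(p0,np.array([[-.026,-.026]]))[0],.026])).round().astype(int)
    M=cv2.morphologyEx((L==L[q[1],q[0]]).astype(np.uint8),cv2.MORPH_CLOSE,np.ones((3,3)))
    return fitmask(c,M>0,p0),M
def edge(v,th):  # last dark->bright crossing, subpixel
    for i in range(len(v)-1):
        if v[i]<th<=v[i+1]: return i+(th-v[i])/(v[i+1]-v[i])
def framepose(c):
    g=c["color"].astype(float).sum(2); A=[];B=[]
    for u in range(212,298,4):
        e=[k for k in range(183,206) if g[k,u]<240<=g[k+1,u] and g[k,u]<150]
        if e: k=e[0]; A.append(at_z(c,u,k+(240-g[k,u])/(g[k+1,u]-g[k,u]),0)[:2])
    for v in range(203,246,2):
        e=[k for k in range(196,214) if g[v,k]<240<=g[v,k+1] and g[v,k]<150]
        if e: k=e[0]; B.append(at_z(c,k+(240-g[v,k])/(g[v,k+1]-g[v,k]),v,0)[:2])
    out=[]
    for P in(A,B):
        l=cv2.fitLine(np.float32(P),cv2.DIST_HUBER,0,.001,.001).ravel(); out.append(l)
    a,b=out; s=np.linalg.solve(np.c_[a[:2],-b[:2]],b[2:]-a[2:])
    return a[2:]+s[0]*a[:2], np.arctan2(*(a[:2]*np.sign(-a[1])*[1,-1])), np.arctan2(b[1],b[0]),len(A),len(B)
E
python3 - <<'E'
from fit import *
c=dict(np.load("c1.npz"))
fp=framepose(c); print("frame",fp)
(p,f),M=blockpose(c,np.array([.627,.0096,.25])); print("block",p,f,M.sum())
O,t=fp[0],fp[1]; Rf=np.array([[np.cos(t),-np.sin(t)],[np.sin(t),np.cos(t)]])
print("block in frame mm",(p[:2]-O)@Rf*1000,p[2]-t)
# glued block check: top-right/corner pts and face
face=tf(p,np.array([[-.039,-.039]]))[0]; n=np.array([np.cos(p[2]+np.pi/4),np.sin(p[2]+np.pi/4)])
print("face",face,"dir",np.degrees(p[2]+np.pi/4),"start tcp",face-n*.046)
s=r.observe(); from scipy.spatial.transform import Rotation as Q
print(Q.from_quat(s["tcp_rot"],scalar_first=True).as_matrix().round(3),s["ee_pos"],s["time_s"])
d=c["z_map"]; print([np.round(d[v,u],3) for u,v in((275,212),(240,215),(250,187))])
E
```

```text
frame (array([0.6449699 , 0.17776442], dtype=float32), np.float64(0.10630364765590658), np.float32(0.10885818), 15, 16)
block [0.63001971 0.00976102 0.2359922 ] 0.07969076473046388 348
block in frame mm [ -32.69153935 -165.46876607] 0.12968854795399917
face [ 0.60121918 -0.03727652] dir 58.52135680647336 start tcp [ 0.57719887 -0.07650692]
[[ 0.314 -0.     0.949]
 [-0.949  0.     0.314]
 [-0.    -1.     0.   ]] [ 0.19648872 -0.59327608  0.21387095] 0.55
[np.float32(1.191), np.float32(1.215), np.float32(1.192)]
```

```bash
python3 -m crank '[[-2.6,0,3.7,0],[-2.6,0,3.7,0],[-2.6,0,3.7,0],[-2.6,0,3.7,0],[-2.6,0,3.7,0],[-2.6,0,3.7,0],[-2.6,0,3.7,0],[-2.6,0,3.7,0],[-2.6,0,3.7,0],[-2.6,0,3.7,0]]' 2
```

```text
time_s: 1.55
ee_pos: [0.4669, -0.2286, 0.2141]
tcp_rot: [0.573, -0.573, 0.414, -0.414]
ft_force: [1.4, -0.5, 0.3]
gripper_width: 0.0203
```

```bash
python3 -m crank '[[-2.75,0,3.8,0],[-2.75,0,3.8,0],[-2.75,0,3.8,0],[-2.75,0,3.8,0],[0,2.5,0,-0.14],[0,2.5,0,-0.14],[0,2.5,0,-0.14],[0,2.5,0,-0.14],[0,2.5,0,-0.14],[0,2.5,0,0]]'
python3 - <<'E'
from h import *
shot("top","near.png",(185,165,160,125),5)
E
```

```text
time_s: 2.55
ee_pos: [0.5758, -0.0779, 0.0631]
tcp_rot: [0.681, -0.681, 0.19, -0.191]
ft_force: [-0.7, -0.1, -1.1]
gripper_width: 0.0201
```

View pics/near.png

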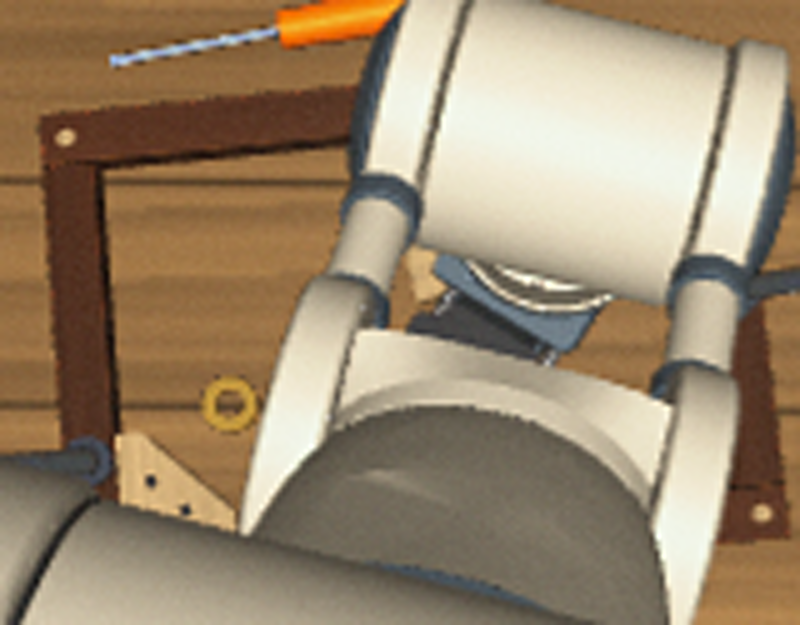

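The arm hides the block from the top camera, so I'll use the side view. First I descend behind the slanting face and approach it.

```bash
python3 -m crank '[[0,2,0,0],[0,2,0,0],[0,1.0,0,0],[0,0.5,0,0],[0,0,0,0],[0,0,0.5,0],[0,0,0.5,0],[0,0,0.5,0],[0,0,0.5,0],[0,0,0,0]]'
python3 - <<'E'
from h import *
shot("side","side2.png",(200,170,140,100),5.7)
E
```

```text
time_s: 3.6
ee_pos: [0.5867, -0.0603, 0.0091]
tcp_rot: [0.681, -0.68, 0.192, -0.192]
ft_force: [-0.2, 1.6, -0.0]
gripper_width: 0.0201
```

View pics/side2.png

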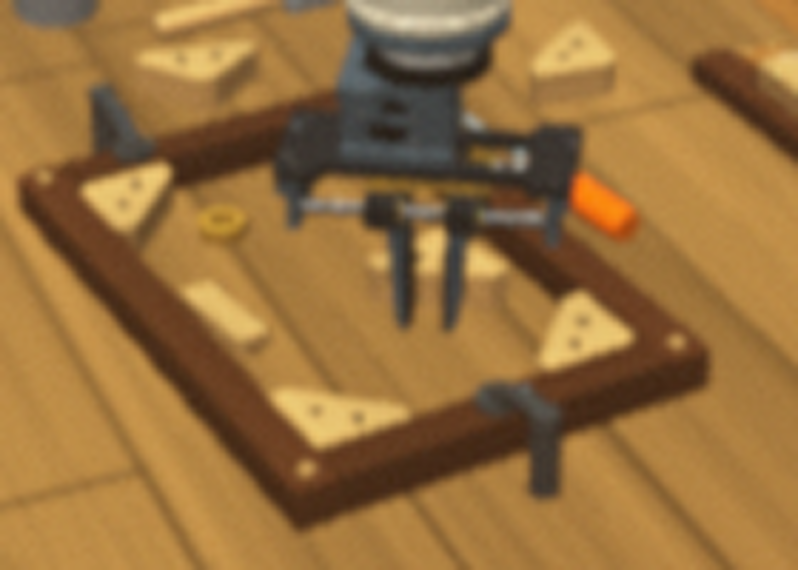

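```bash
python3 -m crank '[[0,0,0.5,0],[0,0,0.5,0],[0,0,0.4,0],[0,0,0.4,0.02],[0,0,0.4,0.02],[0,0,0.4,0.02],[0,0,0.4,0.02],[0,0,0.4,0.02],[0,0,0.4,0.02],[0,0,0.4,0.01]]'
cat > chk.py <<'E'
from fit import *
from scipy.spatial.transform import Rotation as Q
s=r.observe(); O=np.array([.645,.1778]); t=.107; Rf=np.array([[np.cos(t),-np.sin(t)],[np.sin(t),np.cos(t)]])
z=Q.from_quat(s["tcp_rot"],scalar_first=True).as_matrix()[:2,2]
print("tcp in frame mm",((s["ee_pos"][:2]-O)@Rf*1000).round(1),"toolz deg in frame",np.degrees(np.arctan2(z[1],z[0])-t).round(2),"F in frame",(np.array(s["ft_force"][:2])@Rf).round(1),s["ft_force"][2],s["time_s"])
E
python3 chk.py
```

```text
time_s: 4.65
ee_pos: [0.6098, -0.0258, 0.0089]
tcp_rot: [-0.666, 0.666, -0.237, 0.237]
ft_force: [-0.7, -0.9, 0.1]
gripper_width: 0.0199
tcp in frame mm [ -56.8 -198.7] toolz deg in frame 44.77 F in frame [-0.8 -0.8] 0.1375160204499547 4.65
```

```bash
python3 -m crank '[[0,0,0.2,0],[0,0,0.2,0],[0,0,0.2,0],[0,0,0.2,0],[0,0,0.2,0],[0,0,0.2,0],[0,0,0.2,0],[0,0,0.2,0],[0,0,0.2,0],[0,0,0.2,0]]'; python3 chk.py;  python3 - <<'E'
from h import *
shot("side","side3.png",(200,150,140,100),5.7)
E
```

```text
time_s: 5.65
ee_pos: [0.6131, -0.0176, 0.0089]
tcp_rot: [-0.662, 0.671, -0.24, 0.231]
ft_force: [-61.4, -80.6, 52.2]
gripper_width: 0.0199
tcp in frame mm [ -52.5 -190.9] toolz deg in frame 44.93 F in frame [-69.7 -73.5] 52.20811360195322 5.65
```

View pics/side3.png

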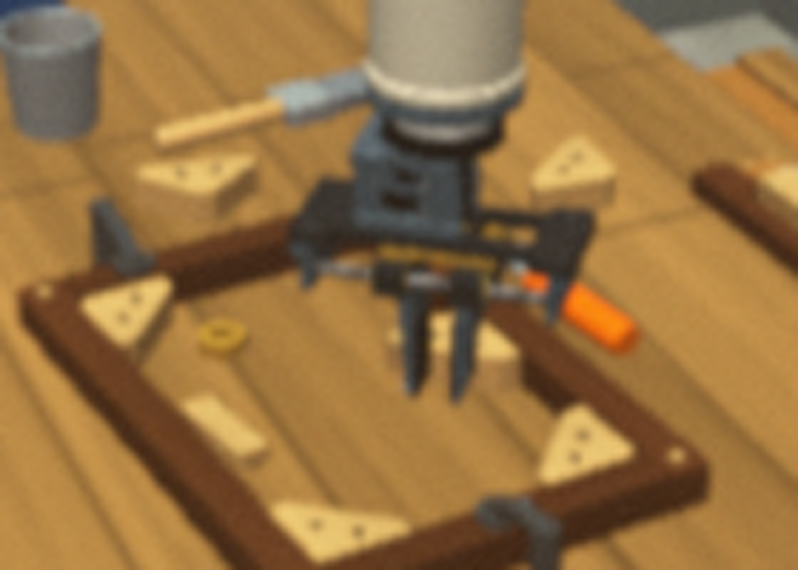

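The block reached the far rail squared up, but it wedged under a full diagonal push (about 110 N). I'll back off, shift the hand a little toward the rail along the face, then slide mainly along the rail with a light preload.

```bash
python3 -m crank '[[0,0,-0.5,0],[0,0,-0.5,0],[0,0,-0.4,0],[0.5,0,0,0],[0.5,0,0,0],[0,0,0,0],[0,0,0,0],[0,0,0,0],[0,0,0,0],[0,0,0,0]]'; python3 chk.py
```

```text
time_s: 6.7
ee_pos: [0.621, -0.0276, 0.0089]
tcp_rot: [0.667, -0.667, 0.236, -0.236]
ft_force: [-0.5, 0.3, 0.8]
gripper_width: 0.0201
tcp in frame mm [ -45.8 -201.7] toolz deg in frame 44.86 F in frame [-0.5  0.3] 0.7575414102962971 6.7
```

```bash
python3 -m crank '[[0,0,0.2,0],[0,0,0.2,0],[-0.2,0,0.2,0],[-0.2,0,0.2,0],[-0.2,0,0.2,0],[-0.2,0,0.2,0],[-0.2,0,0.2,0],[-0.2,0,0.2,0],[-0.2,0,0.2,0],[-0.2,0,0.2,0]]'; python3 chk.py
```

```text
time_s: 7.7
ee_pos: [0.6199, -0.003, 0.0089]
tcp_rot: [-0.666, 0.667, -0.237, 0.235]
ft_force: [-7.8, -11.6, 6.5]
gripper_width: 0.02
tcp in frame mm [ -44.2 -177. ] toolz deg in frame 44.87 F in frame [ -9.  -10.8] 6.507275466646222 7.7
```

```bash
python3 -m crank '[[-0.35,0,0.35,0],[-0.35,0,0.35,0],[-0.35,0,0.35,0],[-0.35,0,0.35,0],[-0.35,0,0.35,0],[-0.35,0,0.35,0],[-0.35,0,0.35,0],[-0.35,0,0.35,0],[-0.35,0,0.35,0],[-0.35,0,0.35,0]]'; python3 chk.py
python3 - <<'E'
from h import *
shot("side","side4.png",(200,150,140,100),5.7)
E
```

```text
time_s: 8.7
ee_pos: [0.6147, 0.0463, 0.0089]
tcp_rot: [-0.666, 0.667, -0.237, 0.235]
ft_force: [-8.3, -11.8, 8.0]
gripper_width: 0.0198
tcp in frame mm [ -44.1 -127.6] toolz deg in frame 44.87 F in frame [ -9.6 -10.8] 8.04350054434173 8.7
```

View pics/side4.png

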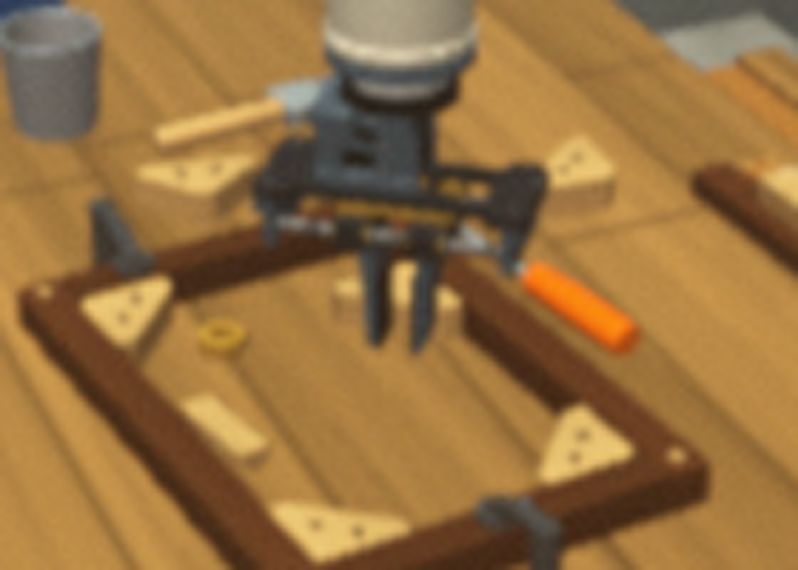

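The block slides along the far rail (side view, block at about (400,300)), flush with it, with steady forces of about 10 N. I'll continue.

```bash
python3 -m crank '[[-0.35,0,0.35,0],[-0.35,0,0.35,0],[-0.35,0,0.35,0],[-0.35,0,0.35,0],[-0.35,0,0.35,0],[-0.35,0,0.35,0],[-0.35,0,0.35,0],[-0.35,0,0.35,0],[-0.35,0,0.35,0],[-0.35,0,0.35,0]]'; python3 chk.py
```

```text
time_s: 9.75
ee_pos: [0.6095, 0.0954, 0.0089]
tcp_rot: [-0.666, 0.667, -0.237, 0.235]
ft_force: [-7.9, -12.7, 9.2]
gripper_width: 0.0195
tcp in frame mm [-44.1 -78.1] toolz deg in frame 44.86 F in frame [ -9.2 -11.8] 9.242718496052595 9.75
```

```bash
python3 -m crank '[[-0.2,0,0.2,0],[-0.2,0,0.2,0],[-0.2,0,0.2,0],[-0.1,0,0.1,0],[-0.1,0,0.1,0],[-0.1,0,0.1,0],[-0.1,0,0.1,0],[-0.1,0,0.1,0],[-0.1,0,0.1,0],[-0.1,0,0.1,0]]'; python3 chk.py
```

```text
time_s: 10.75
ee_pos: [0.6076, 0.1129, 0.0089]
tcp_rot: [-0.665, 0.668, -0.237, 0.235]
ft_force: [-7.1, -28.6, 10.0]
gripper_width: 0.0201
tcp in frame mm [-44.1 -60.5] toolz deg in frame 44.88 F in frame [-10.1 -27.7] 10.004647530881725 10.75
```

```bash
python3 -m crank '[[-0.05,0,0.05,0],[-0.05,0,0.05,0],[0,0,0.1,0],[0,0,0.1,0],[0,0,0.1,0],[0,0,0,0],[0,0,0,0],[0,0,0,0],[0,0,0,0],[0,0,0,0]]'; python3 chk.py
```

```text
time_s: 11.75
ee_pos: [0.6077, 0.1131, 0.0089]
tcp_rot: [-0.664, 0.67, -0.237, 0.235]
ft_force: [-16.4, -50.5, 21.2]
gripper_width: 0.0204
tcp in frame mm [-44.  -60.3] toolz deg in frame 44.87 F in frame [-21.7 -48.4] 21.205888022998952 11.75
```

The hand stalls with both rails pushing back, so the block is seated. I'll release the side load, back off, rise and move clear.

```bash
python3 -m crank '[[0.2,0,-0.2,0],[0,0,-0.3,0],[0,0,-0.5,0],[0,0,-1,0],[0,0,-1,0],[0,0,-1,0],[0,-3,0,0],[0,-3,0,0],[0,-4,0,0],[0,-4,0,0]]' && python3 -m crank '[[4,0,0,0],[4,0,0,0],[4,0,0,0],[4,0,-1,0],[4,0,-1,0],[4,0,-1,0],[4,0,-1,0],[4,0,-1,0],[0,0,0,0],[0,0,0,0]]'
python3 - <<'E'
from fit import *
c=shot("top","fin.png",(185,165,160,125),5); np.savez("c2.npz",**c)
E
```

```text
time_s: 12.75
ee_pos: [0.5863, 0.0855, 0.1501]
tcp_rot: [-0.666, 0.667, -0.236, 0.236]
ft_force: [0.8, -0.1, -0.9]
gripper_width: 0.02
time_s: 13.75
ee_pos: [0.8038, -0.1555, 0.148]
tcp_rot: [0.666, -0.666, 0.237, -0.236]
ft_force: [0.5, 0.4, -0.1]
gripper_width: 0.02
```

View pics/fin.png

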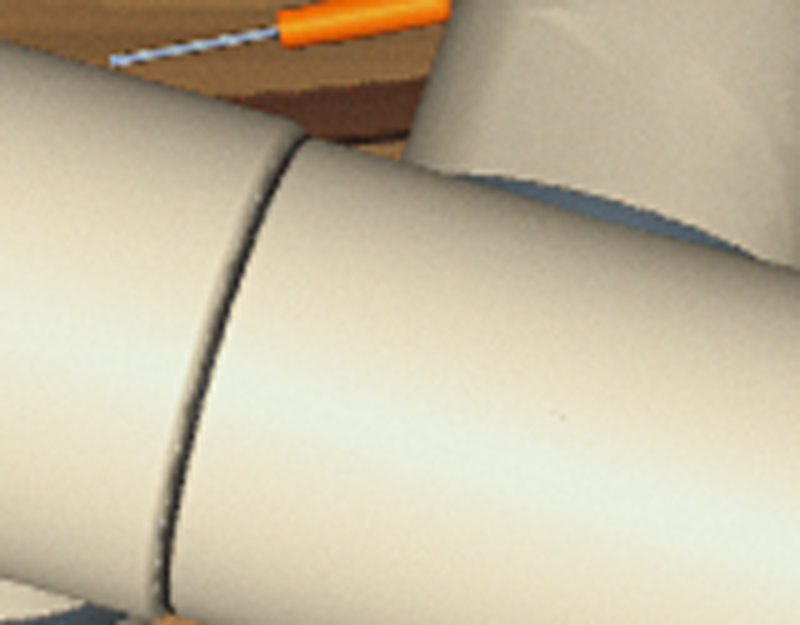

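The arm went the wrong way and hides the frame, so I'll move it to the right and up.

```bash
python3 -m crank '[[-0.8,-1.5,-4.6,0],[-0.8,-1.5,-4.6,0],[-0.8,-1.5,-4.6,0],[-0.8,-1.5,-4.6,0],[-0.8,-1.5,-4.6,0],[-0.8,-1.5,-4.6,0],[-0.8,-1.5,-4.6,0],[-0.8,-1,-4.6,0],[-0.8,-1,-4.6,0],[-0.8,0,-4.6,0]]'
python3 - <<'E'
from fit import *
c=shot("top","fin2.png",(185,165,160,125),5); np.savez("c2.npz",**c)
c1=dict(np.load("c1.npz")); O,t=framepose(c1)[:2]
Rf=np.array([[np.cos(t),-np.sin(t)],[np.sin(t),np.cos(t)]])
(p,f),M=blockpose(c,np.array([*O,t])); print("block in frame mm",(p[:2]-O)@Rf*1000,p[2]-t,f,M.sum())
E
```

```text
time_s: 14.8
ee_pos: [0.4513, -0.4613, 0.2758]
tcp_rot: [-0.666, 0.667, -0.235, 0.236]
ft_force: [0.9, -1.4, -0.4]
gripper_width: 0.02
block in frame mm [4.07710897 1.03809296] -0.01284579307464126 0.19993800371977677 323
```

View pics/fin2.png

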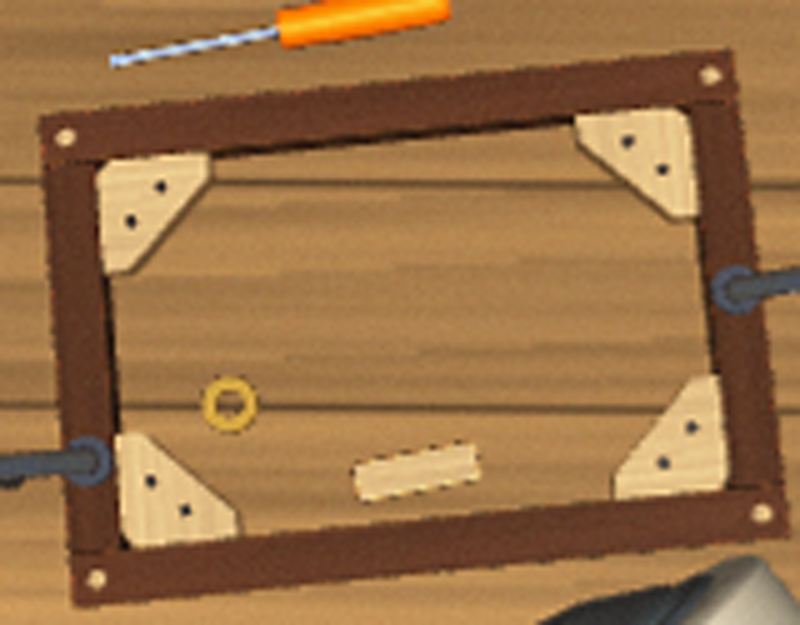

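The block sits in the corner at crop (150,210), with no dark gap on either rail. The collar, offcut and screwdriver are unmoved. I'm handing the job in.

```bash
python3 -c "
from bench import r
print(r.observe()['ft_force']); print(r.close_job())"
```

```text
[-6.11649393 -6.26738834 -0.19659351]
the job is handed in; nothing more can be done
None
```

The loose block is home in the empty corner, flush with both rails as far as the last picture shows. I handed the job in at about 15 s.

**What I did:**
- I pushed the block diagonally on its slanting face until its side met the far rail squared up. It was then still about 140 mm from the corner.
- I slid it along that rail with a light preload until it seated, then backed off, rose and moved the hand clear.

**Last checks:**
- **Seating:** with about 22 N toward the long rail and 48 N toward the short one, the hand moved only about 0.2 mm more. The final top picture shows no gap on either rail.
- **Other things:** the collar, offcut and screwdriver look unmoved, and the hand is clear of everything. I did not recheck the mallet, glue, pot or brush after the moves.

**What disagreed or went wrong:**
- **Fit numbers:** the colour-mask fit put the block at (+4, +1) mm and -0.013 rad from home, which is past the long rail. The fit was poor (20% mismatch), so I trusted the stall and the picture instead.
- **Wrist force:** the block wedged briefly when it met the far rail. The reading at the end of that call was about 114 N, close to the 120 N limit. I backed off before sliding it along. Readings come only at the end of each call, so I can't rule out a higher peak.
- **Reading at hand-in:** the force sensor showed about 9 N sideways in free air. I think that is the arm stopping, but I did not check.

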